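# Shut the case and hold the bolt behind its bracket

### The job

Lower the open lid of the computer case gently until it is fully shut. Then reach down into the narrow gap between the upright bracket and the case, grip the hex bolt head there between both fingers and hold it so that the nut driver on the other side no longer turns it; finish while still gripping it. Leave the loose things on the bench alone.

Things in the scene. Friction and masses are not known exactly. Their poses are not given: they have to be found in the camera images.
- lid (a joint): the hinged sheet-metal lid of the small computer case: 0 = shut flat on the case, grows as it opens (rad); starts part open (about 0.75 to 1.1). The hinge runs along the case's far upper edge; it is stiff, so the lid stays at whatever angle it is left and must be pushed all the way down (about 2 N at its free edge)
- lid_hinge (a point): point on the lid's hinge line, at the middle of the case's far upper edge, 95.5 mm above the table, on the lid's underside. Its axes turn with the lid: the lid reaches 200 mm from here along its own -x, is 220 mm wide along y (the hinge line) and 4 mm thick along +z (outer face at z = 4 mm)
- lid_edge (a point): middle of the lid's free edge on its outer (upper) face, 200 mm from the hinge; beyond it a flat tab 60 mm wide sticks out 16 mm. Axes as lid_hinge
- case: grey metal computer case 200 (x) x 220 (y) x 95 mm high, fixed to the table, standing at various places and yaws; origin at the centre of its underside, x pointing away from the robot towards the hinge side. With the lid shut its top is 100 mm above the table
- bracket: fixed upright steel plate 90 (x) x 5 x 112 mm high, parallel to the case's right (-y) wall; origin on the table under the middle of its face that looks at the case, y towards the case. The gap from this face to the wall is 47 to 56 mm, open above and at both ends. On its other side a black motor nut driver (42 mm thick, 210 mm long with socket, top 106 mm above the table) lies in a cradle
- bolt_head (a point): centre of the hex bolt head in the gap: 19 mm across flats, 22 across corners, 12 thick; axis level along the bracket's y, 85 mm above the table, 27 mm below the plate's top. It stands on a 16 mm round spacer, so it spans 8 to 20 mm from the plate's face (this point 14 mm from it). Its axes turn with the bolt about y; two flats face its own +x and -x
- bolt (a joint): turn of the bolt (rad), any start; it grows by itself at about 0.13 rad/s because the driver drags the bolt round (about 0.04 N m); pinching the head firmly (10 N or more) stops it. Equal flats recur every 1.047 rad; at 0 two flats face along the bracket's x
- hard_drive: loose hard drive 147 x 101 x 25 mm lying left of the case, origin under its centre: leave it alone
- screw_tray: loose clear screw tray 110 x 80 x 25 mm: leave it alone
- screwdriver: loose screwdriver 200 mm long: leave it alone
- spanner: loose open spanner 180 mm long: leave it alone
- mouse: loose black computer mouse 100 x 58 x 24 mm: leave it alone
- tape_roll: loose roll of tape 90 mm across, 24 mm high: leave it alone
- pen_cup: loose steel pen cup 76 mm across, 100 mm high (pens to 160 mm): leave it alone
- spray: loose white bottle 60 mm across, 150 mm high: leave it alone

How it is judged:
By the outcome, as a careful person would: the job done as asked, in the order asked, and still so for the second after the job is handed in, while the arm keeps its last pose, push and grip.
It also fails if it takes over 48 s, if anything falls off the work surface, if the arm or the gripper's body presses on something with over 40 N, if the wrist force passes 120 N, or if a joint passes its speed limit or range.

### The arm

A 6-joint arm with a two-finger parallel gripper is mounted at the origin on the work surface. World frame = base frame: x ahead of the robot, y to its left, z up, the work surface at z = 0. Lengths are in m, angles in rad, forces in N, time in s.
With the tool pointing down it reaches from about 0.3 to 1 m from the base axis. Payload 5.1 kg.
Tool frame: the origin (TCP) lies at the very end of the fingers, on their centre line; the grasp point (between the pads) lies 19 mm behind it; x points along the fingers, z is the direction in which the jaws open and shut, and the axes are right-handed (so a half turn about x gives the same grasp; the last joint's range is limited). The gripper opens to 95 mm and grips with 3 to 60 N. Pads are 20 mm wide; open, the fingers measure 119 mm over their backs; the gripper's body (75 mm by 180 mm) begins 59 mm behind the grasp point.
Start: joints at [-1.2, 0.124, 1.65, -0, 1.367, -0.083], TCP at [0.285, -0.584, 0.215] pointing down, gripper open.
Joint ranges: [-2.61, 2.61], [-1.02, 2.33], [0.03, 2.71], [-1.35, 4.49], [0.32, 2.68], [-2.91, 2.91]. Speed limits (rad/s): [2.57, 2.57, 3.14, 3.14, 3.14, 3.14].

### API

Orientations are given as a unit quaternion [x, y, z, w].
In Python, from cell import sense, cams, finish_job gives the robot as it stands.
- The arm moves only by the tool arm_command, never from a script. Its argument "targets" is one flat list of numbers, 5 for each row, row after row: the opening, from -1 (shut) to 1 (fully open), then the shift along the world's x, y, z in m, then the turn about the world's z in rad. A call has 1 to 12 rows; each row shifts and turns the pose as measured when the row begins; what a row does not reach is not made up. A row lasts 1/12 s, in which the tool goes at most 41.7 mm and 7.16 degrees, less where a joint would pass 70% of its speed; a pose out of reach is approached as far as the arm can. A call with a gripper value outside its range is refused whole. The fingers move at their own pace and stop on an object; "grip_force" is the grip in N (left out, the last holds). Time passes only in rows, so rows that do not move let the fingers close. It gives the time, the measured TCP pose, the force and the opening at its end, in the units of the state.
- sense(): the state, without advancing time (a new reading comes with each control period).
- cams.grab_frame(name): name is "scene" or "top"; returns the picture (384x512x3 uint8, red, green, blue); there is no depth.
- cams.camera_params(name): a dict with "fx", "fy", "cx", "cy" (pixels), "distortion" ([k1, k2, p1, p2, k3] as OpenCV has them; the pictures are not rectified), "xyz" and "orientation" of the camera in the world. Camera axes: x right, y up, looking along -z (the intrinsics and any distortion apply to the point x, -y, -z); pixel columns grow to the right and rows downward; lengths in m; the calibration is good to about 2 mm. A picture is of the moment at which its call begins. camera_params takes no time and is no camera call.
- finish_job(): hands the job in, once; it reports no verdict.
The state is a dict: "t": time; "joint_positions": joint angles; "qvel": joint speeds; "effort": joint torques, N m; "eef_pos": TCP position; "tcp_rot": TCP orientation; "wrist_force": force on the tool from outside, world axes, zero at the start; "wrist_torque": the same for the moment, N m; "gripper_width": opening from 0.0 (shut) to 1.0 (fully open).
Only numpy, scipy, OpenCV 4.12 (cv2) and the standard library are available. Lean on these libraries where they do the work, as an engineer would, in place of code of your own. Each camera call takes 0.05 s, during which the arm holds its last target. There are 200 camera calls.

## Working session

There is one attempt and no reset: what is moved stays moved. The work goes in short steps, Python scripts to look and compute and a tool call to move; the robot and the scene stay as the last step left them, time stands still between calls to the robot, and variables do not carry over. Pictures are saved under pics/ and viewed, about 8 in all and at most 12, crops included, and the job is handed in when it is done.

Besides the shell and the picture viewer there is one more tool, called after ">>>" as name(argument=value, ...) on one line, values as JSON. arm_command: Moves the arm, as the interface text tells. Its arguments: {"type":"object","properties":{"targets":{"type":"array"},"grip_force":{"type":"number"}},"required":["targets"]}

```bash
mkdir -p pics; ls
python3 - <<'E'
from cell import sense,cams
import cv2
for n in("scene","top"):
    im=cams.grab_frame(n); cv2.imwrite(f"pics/{n}0.png",im[:,:,::-1]); print(n,cams.camera_params(n))
a=cv2.imread("pics/scene0.png");b=cv2.imread("pics/top0.png")
cv2.imwrite("pics/top0b.png",cv2.resize(b,(800,600),interpolation=cv2.INTER_CUBIC))
cv2.imwrite("pics/scene0b.png",cv2.resize(a,(800,600),interpolation=cv2.INTER_CUBIC))
print(sense())
E
```

```text
pics
scene {'fx': 424.40873449706123, 'fy': 424.40873449706123, 'cx': 262.6718443644245, 'cy': 188.17734926188638, 'distortion': array([-0.11813729,  0.        ,  0.        ,  0.        ,  0.        ]), 'xyz': array([ 1.35272575, -0.77307046,  0.82753975]), 'orientation': array([0.45239255, 0.17471249, 0.3346904 , 0.80795969])}
top {'fx': 497.6334637390285, 'fy': 497.6334637390285, 'cx': 259.1484355893319, 'cy': 186.33367007268424, 'distortion': array([-0.07764164,  0.        ,  0.        ,  0.        ,  0.        ]), 'xyz': array([0.39511991, 0.08848095, 1.69225332]), 'orientation': array([ 0.02794251, -0.04089446, -0.69778319,  0.71459462])}
{'t': 0.1, 'joint_positions': array([-1.19958797e+00,  1.24446650e-01,  1.65152891e+00,  7.08634139e-07,
        1.36749440e+00, -8.25941755e-02]), 'qvel': array([ 3.87062368e-05, -4.92626681e-04, -2.31374279e-03, -8.01209668e-04,
       -1.88672487e-03, -2.05096034e-03]), 'effort': array([ 3.03688794e-04, -4.18882263e+01, -3.61096179e+01,  7.76013150e-02,
        4.61711339e-02, -7.14319526e-05]), 'eef_pos': array([ 0.28471855, -0.58368269,  0.21351063]), 'tcp_rot': array([ 0.37510146,  0.60019523, -0.37430715,  0.59913165]), 'wrist_force': array([-0.00128594,  0.20720631,  0.67611746]), 'wrist_torque': array([-0.00829538,  0.05986552, -0.01664896]), 'gripper_width': 1.0012052516287369}
```

View pics/top0b.png

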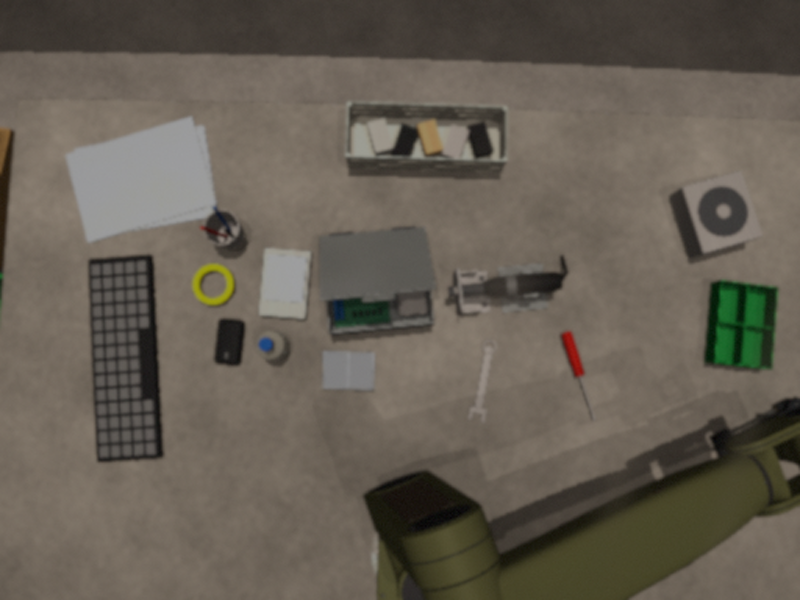

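View pics/scene0b.png

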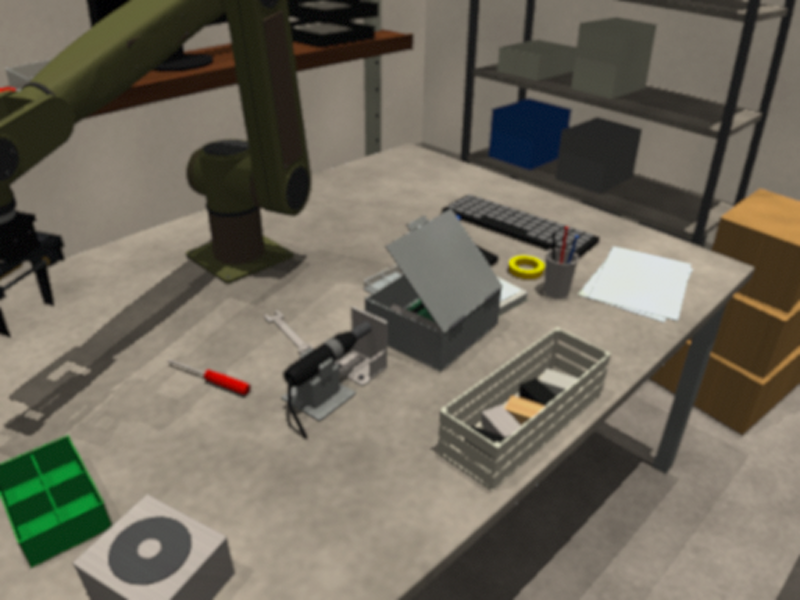

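The top view shows the case at about (380,280) with its lid open, and the driver and bracket at (455–565,285). The scene view shows the bracket at (370,340) and the lid's free edge at upper left. I'll enlarge both.

```bash
cat > h.py <<'E'
import numpy as np,cv2
from scipy.spatial.transform import Rotation as R
from cell import cams,sense
def K(p):return np.array([[p['fx'],0,p['cx']],[0,p['fy'],p['cy']],[0,0,1]])
def proj(n,P):
    p=cams.camera_params(n);P=np.atleast_2d(P)
    q=R.from_quat(p['orientation']).inv().apply(P-p['xyz'])*[1,-1,-1]
    return cv2.projectPoints(q,np.zeros(3),np.zeros(3),K(p),p['distortion'])[0][:,0]
def ray(n,uv):
    p=cams.camera_params(n)
    a=cv2.undistortPoints(np.array([[uv]],float),K(p),p['distortion'])[0,0]
    return p['xyz'],R.from_quat(p['orientation']).apply([a[0],-a[1],-1])
def atz(n,uv,z):
    o,d=ray(n,uv);return o+d*(z-o[2])/d[2]
def crop(src,x,y,w,h,s,out):
    c=src[y:y+h,x:x+w];c=cv2.resize(c,None,fx=s,fy=s,interpolation=cv2.INTER_CUBIC)
    c=cv2.convertScaleAbs(c,alpha=1.5,beta=10)
    for i in range(0,w,10):cv2.putText(c,str(x+i),(i*s,8),0,.3,(0,255,255),1);cv2.line(c,(i*s,10),(i*s,14),(0,255,255))
    for j in range(10,h,10):cv2.putText(c,str(y+j),(0,j*s+3),0,.3,(0,255,255),1)
    cv2.imwrite(out,c)
E
python3 - <<'E'
from h import *
crop(cv2.imread("pics/top0.png"),198,140,110,80,7,"pics/tc.png")
crop(cv2.imread("pics/scene0.png"),215,130,110,110,5,"pics/sc.png")
E
```

```text
(no output)
```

View pics/tc.png

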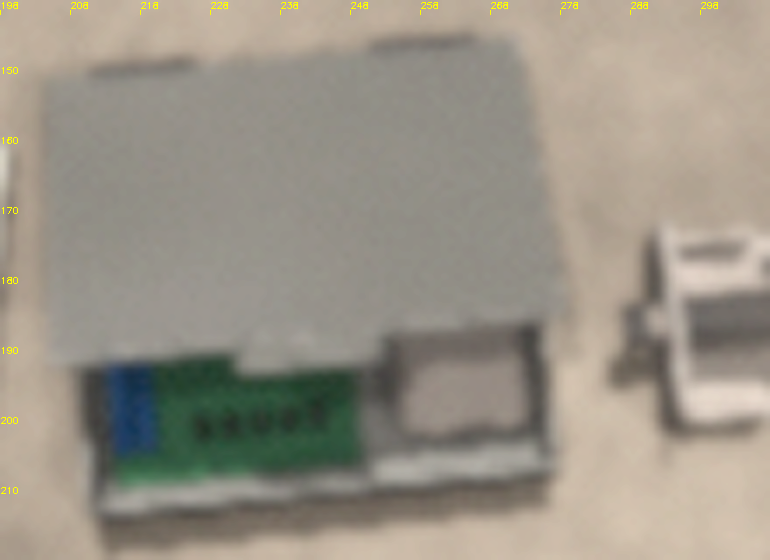

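View pics/sc.png

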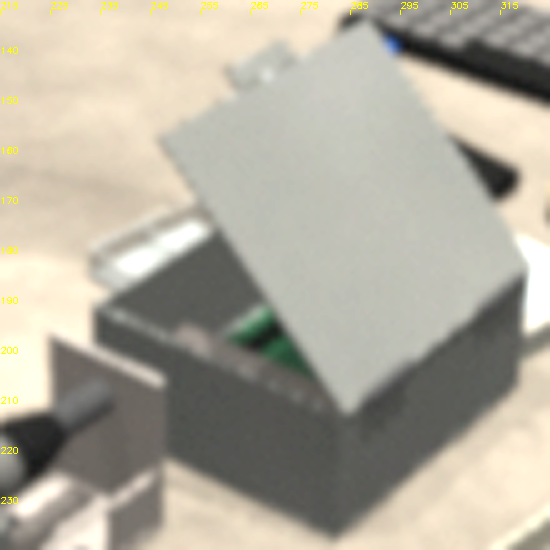

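The crops give the lid, case and bracket corners, with the bolt head at about top (289,186). I'll fit the poses jointly.

```bash
cat > fit.py <<'E'
from h import *
from scipy.optimize import least_squares
T=lambda u,v:(198+u/7-.4,140+v/7-.4)
S=lambda u,v:(215+u/5-.4,130+v/5-.4)
def lid(c,a,l):  # a=(dist toward free edge, y, z in lid frame)
    h=np.array([.1,0,.0955]);d,y,z=a
    return h+[-d*np.cos(l)-z*np.sin(l)*-1*-1*-1*-1 if 0 else -d*np.cos(l)+z*np.sin(l),y,d*np.sin(l)+z*np.cos(l)]
obs=[('top','c',(-.1,.11,.095),T(105,517)),('top','c',(-.1,-.11,.095),T(548,475)),
('top','l',(0,.11,.004),T(45,80)),('top','l',(0,-.11,.004),T(518,40)),('top','l',(.2,.11,.004),T(50,362)),('top','l',(.2,-.11,.004),T(568,317)),
('top','l',(.216,.03,.004),T(237,374)),('top','l',(.216,-.03,.004),T(383,362)),
('scene','l',(0,-.11,.004),S(347,415)),('scene','l',(0,.11,.004),S(527,268)),('scene','l',(.2,-.11,.004),S(160,138)),('scene','l',(.2,.11,.004),S(372,20)),
('scene','c',(-.1,-.11,.095),S(93,312)),('scene','c',(.1,-.11,0),S(335,540)),('scene','c',(.1,.11,0),S(518,385)),
('scene','b',(-.045,-.005,.112),S(50,335)),('scene','b',(.045,-.005,.112),S(165,385)),
('top','b',(.045,0,.112),T(662,228)),('top','b',(-.045,0,.112),T(679,422))]
def world(k,a,p):
    x,y,w,l,bx,by=p;r=R.from_euler('z',w)
    q=lid(None,a,l) if k=='l' else np.array(a)
    if k=='b': q=q+[bx,by,0]   # bracket origin in case frame
    return r.apply(q)+[x,y,0]
if __name__=="__main__":
    def f(p):return np.concatenate([proj(n,world(k,a,p))[0]-uv for n,k,a,uv in obs])
    s=least_squares(f,[.55,.1,0,.9,0,-.16],loss='soft_l1');p=s.x
    print(np.round(p,4));
    for o,e in zip(obs,f(p).reshape(-1,2)):print(o[0],o[1],o[2],np.round(e,1))
    print('bolt',world('b',(0,.014,.085),p),proj('top',world('b',(0,.014,.085),p)),'edge',world('l',(.2,0,.004),p),'hinge',world('l',(0,0,0),p), 'tab',world('l',(.216,0,.004),p))
    np.save('p.npy',p)
E
python3 fit.py
```

```text
[ 0.5717  0.1189  0.1165  0.7622 -0.0361 -0.1645]
top c (-0.1, 0.11, 0.095) [-2.6  0.2]
top c (-0.1, -0.11, 0.095) [ 2.3 -0.1]
top l (0, 0.11, 0.004) [0.6 0.2]
top l (0, -0.11, 0.004) [ 0.6 -0.2]
top l (0.2, 0.11, 0.004) [-0.3  0.6]
top l (0.2, -0.11, 0.004) [0.3 0.2]
top l (0.216, 0.03, 0.004) [ 0.4 -0. ]
top l (0.216, -0.03, 0.004) [ 0.1 -0.2]
scene l (0, -0.11, 0.004) [ 0.2 -0.3]
scene l (0, 0.11, 0.004) [ 2.2 -0.4]
scene l (0.2, -0.11, 0.004) [ 0.2 -0.5]
scene l (0.2, 0.11, 0.004) [-0.3 -0.5]
scene c (-0.1, -0.11, 0.095) [-0.4 -1.8]
scene c (0.1, -0.11, 0) [0.4 0.2]
scene c (0.1, 0.11, 0) [0.6 0.2]
scene b (-0.045, -0.005, 0.112) [ 0.1 -1.1]
scene b (0.045, -0.005, 0.112) [-0.4 -0.6]
top b (0.045, 0, 0.112) [-0.  -0.5]
top b (-0.045, 0, 0.112) [ 0.4 -0.3]
bolt [ 0.55335778 -0.03474503  0.085     ] [[288.54025259 186.79697035]] edge [0.53012679 0.11407978 0.23649871] hinge [0.67106427 0.13057187 0.0955    ] tab [0.51863232 0.11273473 0.24754715]
```

```bash
cat >> h.py <<'E'
def jaw():
    z=R.from_quat(sense()['tcp_rot']).apply([0,0,1]);return np.arctan2(z[1],z[0])
E
python3 - <<'E'
from h import *;from fit import world
p=np.load('p.npy');print(jaw(),((p[2]-jaw()+np.pi/2)%np.pi)-np.pi/2,sense()['joint_positions'])
for l in np.linspace(p[3],0,9):
    q=p.copy();q[3]=l;print(round(l,3),world('l',(.188,0,.004),q).round(3))
E
```

```text
-1.1169937888422337 1.2334811036414925 [-1.19958797e+00  1.24446650e-01  1.65152891e+00  7.08634139e-07
  1.36749440e+00 -8.25941755e-02]
0.762 [0.539 0.115 0.228]
0.667 [0.527 0.114 0.215]
0.572 [0.516 0.112 0.201]
0.476 [0.507 0.111 0.185]
0.381 [0.499 0.11  0.169]
0.286 [0.493 0.11  0.152]
0.191 [0.488 0.109 0.135]
0.095 [0.486 0.109 0.117]
0.0 [0.484 0.109 0.099]
```

>>> arm_command(targets=[-1,0,0,0.04,0,-1,0,0,0.04,0,-1,0.013,0.036,0.01,0.12,-1,0.013,0.036,0,0.12,-1,0.013,0.036,0,0.12,-1,0.013,0.036,0,0.12,-1,0.013,0.036,0,0.12,-1,0.013,0.036,0,0.12,-1,0.013,0.036,0,0.12,-1,0.013,0.036,0,0.12,-1,0.013,0.036,0,0.12,-1,0.013,0.036,0,0.12], grip_force=20)

```text
t: 1.1
eef_pos: [0.4116, -0.2104, 0.297]
tcp_rot: [-0.044, 0.711, 0.043, 0.701]
wrist_force: [0.9, 1.0, -0.3]
gripper_width: 0.214
```

>>> arm_command(targets=[-1,0.0142,0.036,0,0.03,-1,0.0142,0.036,0,0,-1,0.0142,0.036,0,0,-1,0.0142,0.036,0,0,-1,0.0142,0.036,0,0,-1,0.0142,0.036,0,0,-1,0.0142,0.036,0,0,-1,0.0142,0.036,0,0,-1,0.012,0.03,0,0,-1,0,0,0,0])

```text
t: 1.93
eef_pos: [0.5375, 0.1314, 0.2927]
tcp_rot: [-0.059, 0.711, 0.059, 0.699]
wrist_force: [-0.7, -0.4, 0.4]
gripper_width: 0.002
```

```bash
python3 -c "
from h import *;print(jaw(),sense()['eef_pos'],sense()['wrist_force'],sense()['t'])"
```

```text
0.16630725061427906 [0.53753805 0.13144584 0.2926818 ] [-0.7435757  -0.40379588  0.44844942] 1.9333
```

>>> arm_command(targets=[-1,0,-0.016,-0.012,-0.05,-1,0,0,-0.015,0,-1,0,0,-0.013,0,-1,0,0,-0.01,0,-1,0,0,-0.009,0,-1,0,0,-0.009,0])

```text
t: 2.43
eef_pos: [0.537, 0.1115, 0.2196]
tcp_rot: [-0.039, 0.712, 0.038, 0.7]
wrist_force: [-0.0, 1.0, 2.6]
gripper_width: 0.003
```

Contact (2.6 N). I'll follow the arc down.

>>> arm_command(targets=[-1,-0.007,0,-0.009,0,-1,-0.007,0,-0.009,0,-1,-0.006,0,-0.009,0,-1,-0.006,0,-0.009,0,-1,-0.005,0,-0.009,0,-1,-0.004,0,-0.009,0,-1,-0.004,0,-0.009,0,-1,-0.003,0,-0.009,0])

```text
t: 3.1
eef_pos: [0.4936, 0.1085, 0.1421]
tcp_rot: [-0.038, 0.71, 0.036, 0.703]
wrist_force: [1.8, -0.2, 0.9]
gripper_width: 0.005
```

>>> arm_command(targets=[-1,-0.002,0,-0.008,0,-1,-0.001,0,-0.008,0,-1,0,0,-0.007,0,-1,0,0,-0.006,0,-1,0,0,-0.004,0,-1,0,0,-0.003,0,-1,0,0,-0.003,0,-1,0,0,-0.003,0])

```text
t: 3.77
eef_pos: [0.4876, 0.1086, 0.0996]
tcp_rot: [-0.039, 0.713, 0.036, 0.699]
wrist_force: [-10.8, -2.1, 19.9]
gripper_width: 0.002
```

>>> arm_command(targets=[-1,0,0,0.03,0,-1,0,0,0.03,0,0,0.013,-0.028,0.02,0,0.3,0.013,-0.028,0,0,0.3,0.013,-0.028,0,0,0.3,0.013,-0.028,0,0,0.3,0.013,-0.028,0,0,0.3,0,0,0,0])

```text
t: 4.43
eef_pos: [0.5557, -0.035, 0.1861]
tcp_rot: [-0.041, 0.712, 0.038, 0.7]
wrist_force: [-0.5, 0.2, -0.1]
gripper_width: 0.366
```

Run:
```python
from h import *
s=sense();print(jaw(),s['eef_pos'],s['wrist_force'],s['t'])
a=cams.grab_frame("scene")[:,:,::-1];b=cams.grab_frame("top")[:,:,::-1]
crop(np.ascontiguousarray(a),195,120,130,120,4,"pics/a.png");crop(np.ascontiguousarray(b),205,140,105,80,5,"pics/b.png")
A=cv2.imread("pics/a.png");B=cv2.imread("pics/b.png")
o=np.zeros((480+0,0,3),np.uint8)
c=np.zeros((480,800,3),np.uint8);c[:480,:520]=A;c[:,520:]=B[:, :][0:1].mean() if 0 else 0
cv2.imwrite("pics/a.png",A);cv2.imwrite("pics/b.png",B)
```

```text
0.11176406224222209 [ 0.55571252 -0.03504188  0.18607581] [-0.51146127  0.19575833 -0.09847823] 4.4333
```

View pics/a.png

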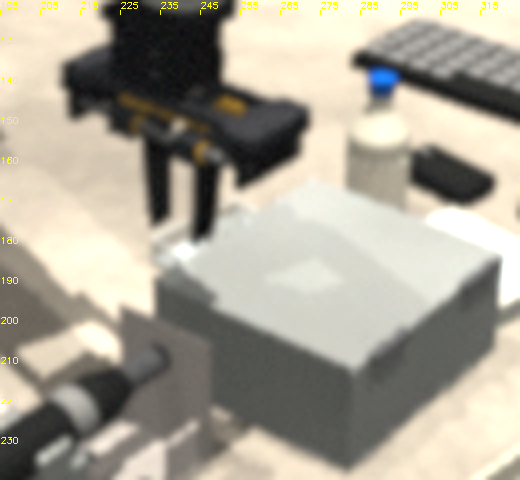

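The lid lies flat and shut, and the fingers hover above the gap. The socket meets the plate at about scene (235,210). I'll check this against the fitted bolt axis.

Run:
```python
from h import *;from fit import world
p=np.load('p.npy')
for x in(-.004,0,.004,.008):print(x,proj('scene',world('b',(x,-.005,.085),p)),proj('top',world('b',(x,.014,.085),p)))
for y in(.014,.017):print(world('b',(0,y,.066),p))
b=cv2.imread("pics/top0.png")
crop(b,278,165,32,42,14,"pics/bc.png")
a=cv2.imread("pics/scene0.png");crop(a,213,190,42,42,14,"pics/ac.png")
cv2.imwrite("pics/bc.png",np.hstack([cv2.imread("pics/bc.png"),cv2.imread("pics/ac.png")])[:, :])
print(cv2.imread("pics/bc.png").shape)
```

```text
-0.004 [[234.87025586 207.50362877]] [[288.66212572 188.01715329]]
0 [[235.85741648 207.97431734]] [[288.54025259 186.79697035]]
0.004 [[236.84776253 208.44647322]] [[288.41840825 185.57735276]]
0.008 [[237.8413047  208.92010101]] [[288.29659305 184.35830355]]
[ 0.55335778 -0.03474503  0.066     ]
[ 0.55300911 -0.03176536  0.066     ]
(588, 1036, 3)
```

View pics/bc.png

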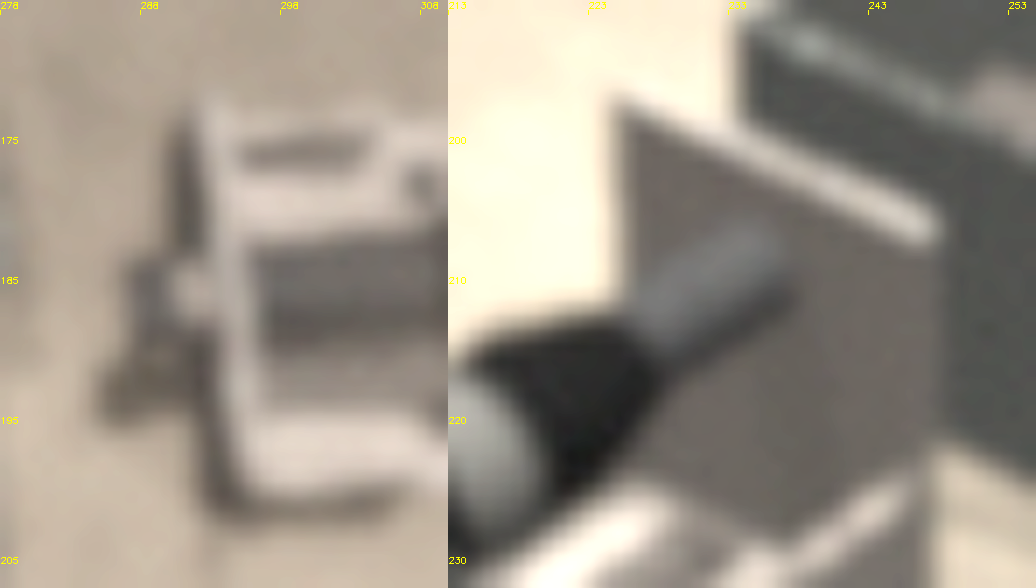

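The bolt head is at top ≈ (288.5,186), within about 2 mm of the fit. I'll align the fingers and descend in two stages.

>>> arm_command(targets=[0.3,-0.001,0.0035,-0.015,0.005,0.3,0,0,-0.02,0,0.3,0,0,-0.02,0,0.3,0,0,-0.012,0,0.3,0,0,-0.008,0,0.3,0,0,0,0])

```text
t: 5.03
eef_pos: [0.5512, -0.0218, 0.1078]
tcp_rot: [-0.043, 0.712, 0.044, 0.7]
wrist_force: [-0.3, -0.5, -0.2]
gripper_width: 0.652
```

Run:
```python
from h import *
s=sense();print(jaw(),s['eef_pos'],s['wrist_force'],s['t'],s['gripper_width'])
b=cams.grab_frame("top")[:,:,::-1];a=cams.grab_frame("scene")[:,:,::-1]
crop(np.ascontiguousarray(b),258,155,55,55,9,"pics/d1.png");crop(np.ascontiguousarray(a),213,155,33,55,9,"pics/d2.png")
cv2.imwrite("pics/d.png",np.hstack([cv2.imread("pics/d1.png"),cv2.imread("pics/d2.png")]))
```

```text
0.12389246849990251 [ 0.55121916 -0.02178743  0.10783299] [-0.27301238 -0.53001166 -0.18480356] 5.0333 0.6517076271384322
```

View pics/d.png

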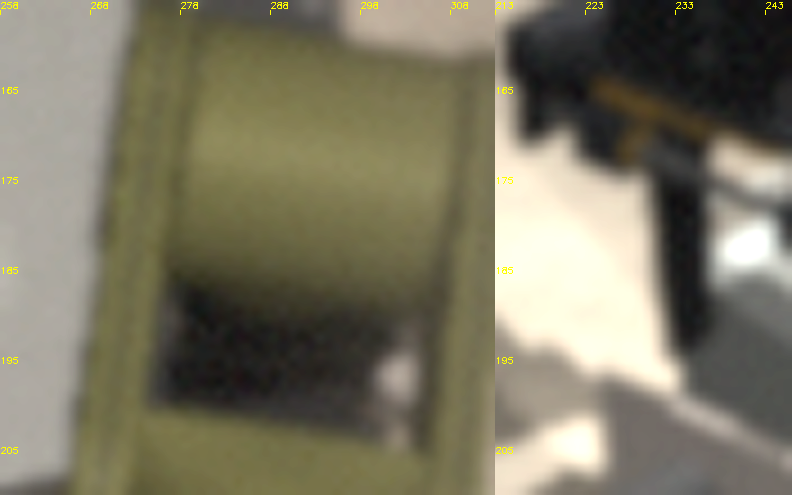

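The arm drifted +10 mm in y, so I'll correct that before going lower.

>>> arm_command(targets=[0.3,0.0015,-0.005,0,-0.007,0.3,0.001,-0.004,0,0,0.3,0,0,0,0])

```text
t: 5.38
eef_pos: [0.5574, -0.0318, 0.1133]
tcp_rot: [-0.041, 0.709, 0.041, 0.703]
wrist_force: [0.4, 0.4, -0.1]
gripper_width: 0.653
```

>>> arm_command(targets=[0.3,-0.002,0,-0.008,0,0.3,0,0,-0.008,0,0.3,0,0,-0.008,0,0.3,0,0,-0.008,0,0.3,0,0,-0.006,0,0.3,0,0,0,0])

```text
t: 5.88
eef_pos: [0.5562, -0.0329, 0.0732]
tcp_rot: [-0.041, 0.708, 0.04, 0.704]
wrist_force: [0.0, -0.5, 0.6]
gripper_width: 0.648
```

Run:
```python
from h import *
s=sense();print(jaw(),s['eef_pos'],s['wrist_force'],s['t'],s['gripper_width'])
```

```text
0.11521181239449646 [ 0.55619731 -0.0328583   0.07322522] [ 0.00081302 -0.49806578  0.64154408] 5.8833 0.6479782150734862
```

>>> arm_command(targets=[0,-0.001,0.001,-0.004,0,-0.4,0,0,-0.003,0,-0.45,0,0,0,0,-0.45,0,0,0,0,-0.45,0,0,0,0], grip_force=4)

```text
t: 6.3
eef_pos: [0.5543, -0.0314, 0.0641]
tcp_rot: [-0.041, 0.709, 0.041, 0.703]
wrist_force: [-0.5, 0.9, -0.0]
gripper_width: 0.357
```

>>> arm_command(targets=[-1,0,0,0,0,-1,0,0,0.001,0,-1,0,0,0,0,-1,0,0,0,0], grip_force=4)

```text
t: 6.63
eef_pos: [0.5527, -0.0316, 0.0651]
tcp_rot: [-0.041, 0.71, 0.041, 0.702]
wrist_force: [0.5, 0.4, -1.2]
gripper_width: 0.202
```

An opening of 0.202 is 19.2 mm, which matches the across-flats size. I'll firm the grip.

>>> arm_command(targets=[-1,0,0,0,0,-1,0,0,0,0,-1,0,0,0,0,-1,0,0,0,0], grip_force=30)

```text
t: 6.97
eef_pos: [0.5527, -0.0315, 0.0651]
tcp_rot: [-0.041, 0.71, 0.041, 0.702]
wrist_force: [-0.9, 0.2, -1.1]
gripper_width: 0.193
```

Run:
```python
from h import *
s=sense();print(jaw(),s['eef_pos'],s['wrist_force'],s['wrist_torque'],s['t'],s['gripper_width'])
```

```text
0.11594688405088056 [ 0.55274517 -0.03154759  0.06509974] [-0.90428118  0.2079941  -1.14244283] [-0.02411756  0.09734533  0.0028611 ] 6.9667 0.19268648468611657
```

>>> arm_command(targets=[-1,0,0,0,0,-1,0,0,0,0,-1,0,0,0,0,-1,0,0,0,0,-1,0,0,0,0,-1,0,0,0,0,-1,0,0,0,0,-1,0,0,0,0,-1,0,0,0,0,-1,0,0,0,0,-1,0,0,0,0,-1,0,0,0,0])

```text
t: 7.97
eef_pos: [0.5527, -0.0315, 0.0651]
tcp_rot: [-0.041, 0.71, 0.041, 0.702]
wrist_force: [-0.5, -0.2, -0.2]
gripper_width: 0.195
```

Run:
```python
from h import *
s=sense();print(jaw(),s['eef_pos'],s['wrist_force'],s['wrist_torque'],s['t'],s['gripper_width'])
b=cams.grab_frame("top")[:,:,::-1];a=cams.grab_frame("scene")[:,:,::-1]
crop(np.ascontiguousarray(a),195,120,130,120,5,"pics/e.png")
```

```text
0.11602119416609916 [ 0.55273014 -0.03154596  0.06509623] [-0.49237651 -0.20500762 -0.19278052] [-0.03207073  0.10873332  0.07981786] 7.9667 0.1945534625656818
```

View pics/e.png

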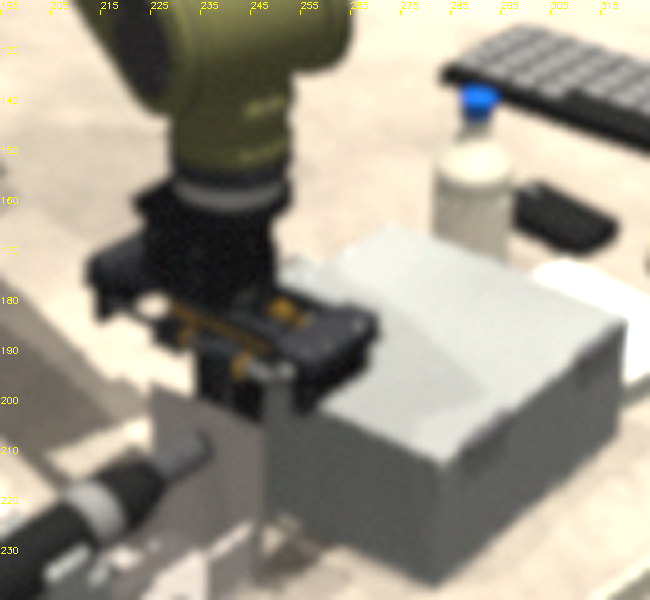

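The scene view shows the lid shut and the fingers down in the gap behind the plate at about (245,195). I'll hold for one more second to see whether the width stays constant, since a slipping head would vary between 19 and 22 mm.

>>> arm_command(targets=[-1,0,0,0,0,-1,0,0,0,0,-1,0,0,0,0,-1,0,0,0,0,-1,0,0,0,0,-1,0,0,0,0,-1,0,0,0,0,-1,0,0,0,0,-1,0,0,0,0,-1,0,0,0,0,-1,0,0,0,0,-1,0,0,0,0], grip_force=35)

```text
t: 9.07
eef_pos: [0.5527, -0.0315, 0.0651]
tcp_rot: [-0.041, 0.71, 0.041, 0.702]
wrist_force: [-0.8, -0.1, -0.8]
gripper_width: 0.191
```

>>> arm_command(targets=[-1,0,0,0,0,-1,0,0,0,0,-1,0,0,0,0,-1,0,0,0,0,-1,0,0,0,0,-1,0,0,0,0,-1,0,0,0,0,-1,0,0,0,0,-1,0,0,0,0,-1,0,0,0,0,-1,0,0,0,0,-1,0,0,0,0])

```text
t: 10.07
eef_pos: [0.5528, -0.0315, 0.0651]
tcp_rot: [-0.041, 0.71, 0.041, 0.702]
wrist_force: [-1.0, -1.0, -0.9]
gripper_width: 0.2
```

```bash
python3 -c "
from cell import finish_job,sense
s=sense();print(s['gripper_width'],s['wrist_force']);print(finish_job())"
```

```text
0.19962587511690044 [-1.04197531 -1.00608261 -0.90939884]
the job is handed in; nothing more can be done
None
```

I shut the lid, then gripped the hex bolt head in the gap across two flats at 35 N. I handed the job in at about 10 s, still gripping.

- **Lid:** I pushed it down along its arc with the closed fingers at about 0.1 m/s. At the end the fingertip was at 99.6 mm, against 100 mm expected for a shut lid. That last press reached about 20 N, more than the lid needed. The scene camera showed the lid flat.
- **Bolt:** The fingers closed to about 19 mm, which matches the across-flats size. Over the last 3 s the opening read 0.191–0.200 of full travel (18.1–19.0 mm). If the head had kept turning, it would have opened to roughly 22 mm. The TCP stayed still and wrist forces were about 1–2 N. I judged that the bolt had stopped from the steady opening; I could not see the head itself.
- **Other checks:** On the first descent the arm drifted about 10 mm in y. I corrected this before lowering to the bolt, and there was no contact. My path stayed clear of the loose things on the bench. I did not compare pictures of each one afterwards.

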